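# Bring the transfer pump just over its hard point and lock it

## Robot

A 7-joint arm with a two-finger parallel gripper is mounted at the origin on a cart in front of the work surface, level with it; the furniture and walls round the work are solid. World frame = base frame: x ahead of the robot, y to its left, z up, the work surface at z = 0. Lengths are in mm, angles in rad, forces in N, time in s.
With the tool pointing down it reaches from about 400 to 900 mm from the base axis. Payload 5.5 kg.
Tool frame: the origin (TCP) lies midway between the tips of the shut fingers; the grasp point (between the pads) lies 19 mm behind it; z points along the fingers, y is the line along which they close (so a half turn about z gives the same grasp; the last joint's range is limited). The gripper opens to 85 mm and grips with 20 to 120 N. Pads are 22 mm wide; open, the fingers measure 114 mm over their backs; the gripper's body (76 mm by 85 mm) begins 54 mm behind the grasp point. The pads swing forward as they close: fully open they stand 13 mm farther back than shut.
Start: joints at [1.54, 0.501, -0.427, 1.55, 0.221, 1.138, -0.21], TCP at [188.268, -622.137, 231.31] pointing down, gripper open.
Joint ranges: [-2.88, 2.88], [-0.31, 2.03], [-1.54, 1.56], [0.2, 2.42], [-1.41, 4.55], [0.19, 2.02], [-2.57, 2.57]. Speed limits (rad/s): [2.57, 2.57, 3.14, 3.14, 3.14, 3.14, 3.14].

## Interface

Orientations are given as a rotation vector (axis times angle).
In Python, from rig import status, capture, calibration, bot gives the robot as it stands.
- The arm moves only by the tool servo_tool, never from a script. Its argument "moves" is a list of rows, each a list of 2 entries, a list of its own where there are three numbers: the shift along the tool's x, y, z in cm, then the turn about the tool's z in rad. In form: [[[dx, dy, dz], turn], ...]. A call has 1 to 8 rows; each row shifts and turns the commanded pose from where the row before left it, along the tool's axes as they then stand; what a row does not reach is not made up. A row lasts 1/12 s, in which the tool goes at most 41.7 mm and 7.16 degrees, less where a joint would pass 70% of its speed; a pose out of reach is approached as far as the arm can. A call with a gripper value outside its range is refused whole. "claw" is the finger opening in cm, from 0 to 8.54, set as the call begins (left out, the last holds). The fingers move at their own pace and stop on an object; "force" is the grip in N (left out, the last holds). Time passes only in rows, so rows that do not move let the fingers close. It gives the time, the measured TCP pose, the force, the opening and the grip force at its end, in the units of the state.
- status.sense(): the state, without advancing time (a new reading comes with each control period).
- capture(name): name is "scene" or "top"; returns the picture (420x560x3 uint8, red, green, blue); there is no depth.
- calibration(name): a dict with "fov_y" (degrees; the focal length in pixels is half the picture's height over the tangent of half this angle, whatever the lens; pixels are square), "cx", "cy" (the principal point, pixels), "pose" (4x4, takes a point from camera to world coordinates). Camera axes: x right, y up, looking along -z (the intrinsics and any distortion apply to the point x, -y, -z); pixel columns grow to the right and rows downward; lengths in mm; the calibration is good to about 2 mm. A picture is of the moment at which its call begins. calibration takes no time and is no camera call.
- bot.job_done(): hands the job in; it is judged then, once.
The state is a dict: "clock": time; "qpos": joint angles; "dq": joint speeds; "joint_torque": joint torques, N m; "tcp_pos": TCP position; "ee_rot": TCP orientation; "ft_force": force on the tool from outside, world axes, zero at the start; "wrist_torque": the same for the moment, N m; "gripper_width": finger opening in mm; "grasp_force": force on a finger pad.
Only numpy, scipy, OpenCV 4.12 (cv2) and the standard library are available. Lean on these libraries where they do the work, as an engineer would, in place of code of your own. Each camera call takes 0.05 s, during which the arm holds its last target. There are 200 camera calls.

## Task

Lock the hand pump for service: turn its flywheel clockwise (seen from above) by the crank knob until you feel it stiffen to a peak and then just go slack again, and stop there before it kicks onward. Let go of the crank and press the round steel lock knob beside the wheel gently, all the way down. Never let the wheel spin, and leave the tools, cork and oil can lying round the pump alone.

Things in the scene. Friction and masses are not known exactly. Their poses are not given: they have to be found in the camera images.
- pump: grey cast hand pump screwed to the worktop, foot plate 150 x 170 mm. Origin: on the worktop under the vertical wheel shaft; z up along the shaft, +x towards the finned cylinder, +y towards the ear that carries the lock knob, -y towards the two brass hose stubs. Its place and yaw vary. Open cabinet doors hang over the worktop from 0.38 m up, left of y = 0.34 and right of y = -0.2 m.
- flywheel: dark steel flywheel lying level, 184 mm across, rim 86 to 104 mm above the worktop; origin on the shaft axis at worktop height, turns about z. Where its dead centre lies cannot be seen and differs each time relative to pump and crank: 1.05 to 1.6 rad clockwise from the start. End stops about 1.5 rad past dead centre and 0.15 to 0.7 rad behind the start.
- shaft_end (a point): top of the nut on the shaft axis, 113 mm up. Clockwise the wheel first drags evenly (0.5 N m, 4 to 6 N at the crank), then stiffens to a peak of some 1.3 N m (16 to 24 N); 0.5 rad past the peak it drags as at first: dead centre. The lock fits from 0.06 rad before to 0.19 rad beyond it, where friction holds the wheel. Let go farther on, it kicks forward; let go before, it may spring back.
- crank_knob (a point): middle (to grip) of the upright wooden crank knob that stands on the wheel rim 80 mm from the shaft axis, 132 mm above the worktop. The knob is 26 mm in diameter, from 107 to 152 mm high, and spins freely on its pin, so a gripper need not turn with it. It starts on the pump's -y side, and clockwise it comes round the -x side.
- lock_knob: steel mushroom lock knob, 32 mm across, on a stem on the pump's ear, 135 mm from the shaft towards the pump's +y. Origin: centre of its top face, 116 mm above the worktop when up. Pressed straight down 12 mm against 3 N of friction it stays down. If the wheel is not just past the hard point it stops solidly after 3 mm: do not force it (30 N is too much), correct the wheel.
- oil_can: bench oil can, 67 mm wide, 142 mm high, standing behind the pump on its hose side; origin under its centre; bystander
- spanner: open-ended spanner, 191 mm long, lying on the worktop on the pump's hose side; origin at its middle, long axis y; bystander
- screwdriver: small screwdriver, 155 mm long, lying on the worktop in front of the pump (its -x side); origin near its middle, long axis y; bystander
- cork: wine cork, 24 mm wide, 42 mm high, standing between the lock knob and the back of the pump; origin under its centre; bystander

How it is judged:
By the outcome, as a careful person would: the job done as asked, in the order asked, and still so for the second after the job is handed in, with the robot touching nothing.
It also fails if it takes over 61 s, if anything falls off the work surface, if the arm or the gripper's body presses on something with over 40 N, if the wrist force passes 120 N, or if a joint passes its speed limit or range.

## Working session

There is one attempt and no reset: what is moved stays moved. The work goes in short steps, Python scripts to look and compute and a tool call to move; the robot and the scene stay as the last step left them, time stands still between calls to the robot, and variables do not carry over. Pictures are saved under pics/ and viewed, at most 10 in all, crops included, and the job is handed in when it is done.

Besides the shell and the picture viewer there is one more tool, called after "Call:" as a command line: name --argument value ..., lists and objects as JSON in quotes. servo_tool: Moves the arm, as the interface text tells. Its arguments: {"type":"object","properties":{"moves":{"type":"array"},"claw":{"type":"number"},"force":{"type":"number"}},"required":["moves"]}

```bash
mkdir -p pics; ls; python3 - <<'E'
from rig import status,capture,calibration,bot
import cv2,numpy as np
for n in("scene","top"):
    im=capture(n); cv2.imwrite(f"pics/{n}0.png",im[:,:,::-1]); c=calibration(n); print(n,{k:(np.round(v,3).tolist()) if not isinstance(v,str) else v for k,v in c.items()})
s=status.sense(); print(s)
E
```

```text
pics
scene {'fov_y': 47.496, 'cx': 278.925, 'cy': 216.667, 'pose': [[-0.652, 0.492, -0.577, 6.532], [-0.758, -0.415, 0.503, 526.951], [0.007, 0.765, 0.644, 722.908], [0.0, 0.0, 0.0, 1.0]]}
top {'fov_y': 55.116, 'cx': 278.569, 'cy': 204.588, 'pose': [[-0.027, 0.977, -0.211, 398.214], [-1.0, -0.025, 0.009, 35.296], [0.004, 0.211, 0.977, 940.05], [0.0, 0.0, 0.0, 1.0]]}
{'clock': 0.1, 'qpos': array([ 1.54018234,  0.50177206, -0.42682044,  1.55133842,  0.22078343,
        1.13828263, -0.2103413 ]), 'dq': array([-0.00083453, -0.0031604 , -0.00176951, -0.00371975, -0.00067078,
        0.00059183, -0.00015513]), 'joint_torque': array([-1.08785002e-02, -5.70812273e+01, -5.83800092e+00, -2.81750858e+01,
        1.06612919e-02,  5.59701584e-03,  1.66925349e-05]), 'tcp_pos': array([ 188.04129934, -621.56044932,  230.35585542]), 'ee_rot': array([-3.10602729e+00, -4.59624172e-01,  2.60507728e-04]), 'ft_force': array([-0.26386529, -0.43725088, -0.92046121]), 'wrist_torque': array([ 0.0127678 , -0.00660585, -0.0008811 ]), 'grasp_force': 0.0, 'gripper_width': 85.57611151389696}
```

View pics/top0.png

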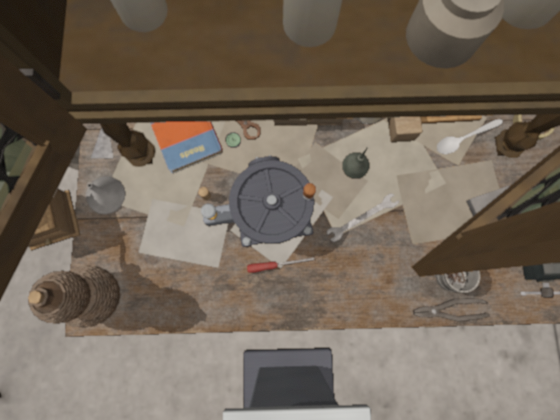

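View pics/scene0.png

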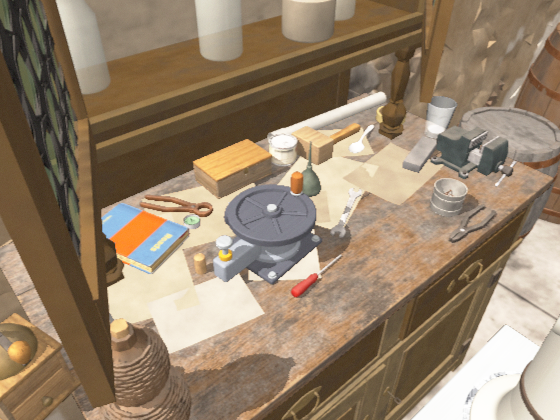

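Top view: nut (271,201), orange crank knob (310,190), lock knob (209,213), oil can (356,165), cork (203,192). Scene view: nut (272,209), crank knob (296,182), lock knob (224,243).

```bash
cat > h.py <<'E'
import numpy as np,cv2
from rig import status,capture,calibration,bot
def ray(n,u,v):
    c=calibration(n);P=np.array(c["pose"]);f=210/np.tan(np.radians(c["fov_y"]/2))
    d=P[:3,:3]@np.array([(u-c["cx"])/f,-(v-c["cy"])/f,-1]);return P[:3,3],d/np.linalg.norm(d)
def onz(n,u,v,z):
    o,d=ray(n,u,v);return o+d*(z-o[2])/d[2]
def tri(a,b):
    A=0;B=0
    for n,p in(("top",a),("scene",b)):
        o,d=ray(n,*p);M=np.eye(3)-np.outer(d,d);A=A+M;B=B+M@o
    return np.linalg.solve(A,B)
def knobpix(n,im,box):
    h=cv2.cvtColor(im,cv2.COLOR_RGB2HSV);x0,y0,x1,y1=box
    m=cv2.inRange(h,(4,150,60),(17,255,255))[y0:y1,x0:x1]
    k,l,s,c=cv2.connectedComponentsWithStats(m);i=1+np.argmax(s[1:,4]);return c[i]+[x0,y0],s[i]
E
python3 - <<'E'
from h import *
t=cv2.imread("pics/top0.png")[:,:,::-1].copy();s=cv2.imread("pics/scene0.png")[:,:,::-1].copy()
a,sa=knobpix("top",t,(225,150,330,260));b,sb=knobpix("scene",s,(225,160,330,260));print(a,sa,b,sb)
print("knob tri",tri(a,b).round(1),onz("top",*a,140).round(1),onz("scene",*b,132).round(1))
for n,p,q,z in(("nut",(271,200),(272,208),113),("lock",(208,211),(224,241),116)):
    print(n,tri(p,q).round(1),onz("top",*p,z).round(1),onz("scene",*q,z).round(1))
for n,p,z in(("can",(356,165),70),("cork",(203,192),42)): print(n,onz("top",*p,z).round(1))
A=cv2.resize(t[150:250,185:325],None,fx=4,fy=4,interpolation=2);B=cv2.resize(s[165:285,200:330],None,fx=3.3,fy=3.3,interpolation=2)
B=B[:400];A=A[:396,:,:];B=B[:396,:240+160]
cv2.imwrite("pics/z0.png",cv2.resize(np.hstack([A,B]),None,fx=.83,fy=.83)[:,:,::-1])
E
```

```text
[308.43478261 194.30434783] [80 42  9  5 23] [296.342723   182.24413146] [ 66  12  12  22 213]
knob tri [593.1 -33.3 135.6] [590.9 -33.8 140. ] [598.  -35.9 132. ]
nut [586.6  42.4 110.7] [587.1  43.3 113. ] [583.2  43.5 113. ]
lock [566.6 175.4 113. ] [566.3 175.2 116. ] [563.3 176.9 116. ]
can [ 673.2 -150.3   70. ]
cork [626.2 199.7  42. ]
```

View pics/z0.png

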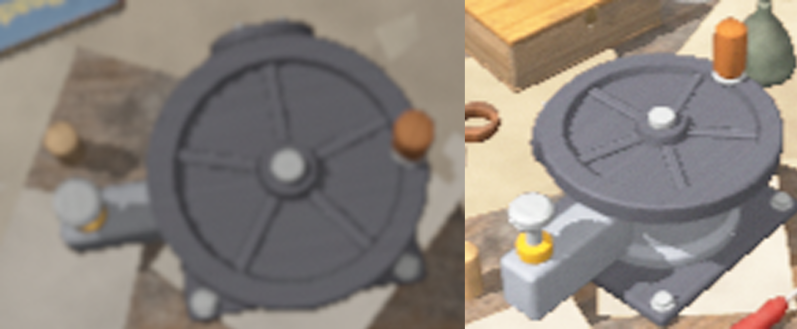

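Crops refine the pixels: nut top (271.7,199.7) / scene (271.5,207.7); lock top (208.5,210.2) / (223.7,241.3); crank knob stands at right-rear of the rim.

```bash
python3 - <<'E'
from h import *
nut=tri((271.7,199.7),(271.5,207.7));lock=tri((208.5,210.2),(223.7,241.3));k=tri((309.4,190.7),(296.3,180.5))
print(nut,lock,k,onz("top",309.4,190.7,145),onz("scene",296.3,182.2,132))
for p in((415,268),(560,130),(445,275),(65,165),(0,300)):print(onz("top",*p,380).round(0))
E
```

```text
[588.05284626  41.45152821 109.82470436] [568.75717364 174.74635303 110.26935084] [599.44586159 -36.66932413 135.45492303] [597.22490162 -35.67908842 145.        ] [598.21959002 -35.98392335 132.        ]
[ 425. -156.  380.]
[ 622. -391.  380.]
[ 414. -196.  380.]
[586. 338. 380.]
[397. 410. 380.]
```

Call:
servo_tool --moves '[[[0,0,0],0.1],[[0,0,0],0.1],[[0,0,0],0.093]]' --claw 8.5

```text
clock: 0.35
tcp_pos: [188.0, -621.7, 230.6]
ee_rot: [-3.14, 0.007, 0.0]
ft_force: [0.5, -0.5, 0.2]
gripper_width: 84.9
grasp_force: 0.0
```

Call:
servo_tool --moves '[[[0.5,-1.5,0],0],[[0.9,-3,0],0],[[0.9,-3,0],0],[[0.9,-3,0],0],[[0.9,-3,0],0],[[0.9,-3,0],0],[[0.9,-3,0],0],[[0.9,-3,0],0]]'

```text
clock: 1.02
tcp_pos: [256.1, -395.3, 231.0]
ee_rot: [-3.141, -0.001, 0.001]
ft_force: [0.7, 0.5, 0.2]
gripper_width: 84.9
grasp_force: 0.0
```

Call:
servo_tool --moves '[[[0.9,-3,0],0],[[0.9,-3,0],0],[[0.9,-3,0],0],[[0.9,-3,0],0],[[0.9,-3,0],0],[[0.9,-2,0],0],[[0,0,0],0]]'

```text
clock: 1.6
tcp_pos: [311.2, -222.9, 231.3]
ee_rot: [-3.141, -0.011, 0.0]
ft_force: [0.2, 0.0, -0.1]
gripper_width: 85.3
grasp_force: 0.0
```

Call:
servo_tool --moves '[[[0.9,-2,0],0],[[1,-2.3,0],0],[[1.1,-2.5,0],0],[[1.1,-2.5,0],0],[[1.1,-2.5,0],0],[[1.2,-2.5,0],0],[[2,-2.5,0],0],[[2.5,-1.5,0],0]]'

```text
clock: 2.27
tcp_pos: [418.4, -42.2, 231.3]
ee_rot: [3.14, 0.003, -0.001]
ft_force: [0.4, -1.6, 0.4]
gripper_width: 84.9
grasp_force: 0.0
```

Call:
servo_tool --moves '[[[3,0,0],0],[[3,0,0],0],[[3,0,0],0],[[3,0.4,0],0],[[3,0.4,0],0],[[1,0,0],0],[[0,0,0],0]]'

```text
clock: 2.85
tcp_pos: [580.6, -52.3, 230.3]
ee_rot: [-3.14, 0.0, 0.0]
ft_force: [-0.2, -0.1, -0.7]
gripper_width: 85.0
grasp_force: 0.0
```

```bash
python3 - <<'E'
from h import *
s=status.sense();print(s["tcp_pos"],s["qpos"],s["ft_force"])
im=capture("scene");cv2.imwrite("pics/s1.png",im[:,:,::-1])
E
```

```text
[580.62129962 -52.272069   230.2594089 ] [ 0.67277264  0.47167135 -0.82882253  1.71592528  0.37838525  1.12302576
 -1.83978429] [-0.18479481 -0.12633462 -0.72438022]
```

View pics/s1.png

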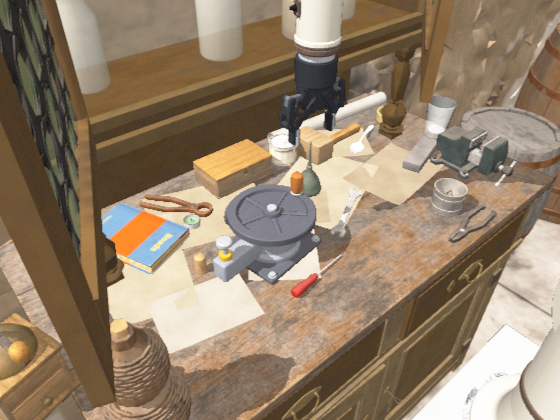

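Scene picture: gripper at (310,120) clear of doors, above and behind the crank knob at (296,182). Next: centre over knob and descend.

Call:
servo_tool --moves '[[[1.8,-1.6,0],0],[[0,0,2],0],[[0,0,2.5],0],[[0,0,2.5],0],[[0,0,2],0],[[0,0,1.5],0],[[0,0,0.8],0],[[0,0,0],0]]'

```text
clock: 3.57
tcp_pos: [594.9, -36.1, 116.9]
ee_rot: [3.142, 0.001, -0.005]
ft_force: [-0.7, -0.6, 0.6]
gripper_width: 84.9
grasp_force: 0.0
```

```bash
python3 - <<'E'
from h import *
s=status.sense();print(s["tcp_pos"],s["qpos"],s["ft_force"])
im=capture("scene")[60:260,180:400];t=capture("top")[130:260,190:350]
cv2.imwrite("pics/s2.png",np.hstack([cv2.resize(im,(440,400)),cv2.resize(t,(360,400))])[:,:,::-1])
E
```

```text
[594.91856312 -36.11392527 116.88707309] [ 0.56464489  0.62635248 -0.7433728   1.77281056  0.50989963  0.94841557
 -1.96187619] [-0.66978998 -0.55459582  0.58752934]
```

View pics/s2.png

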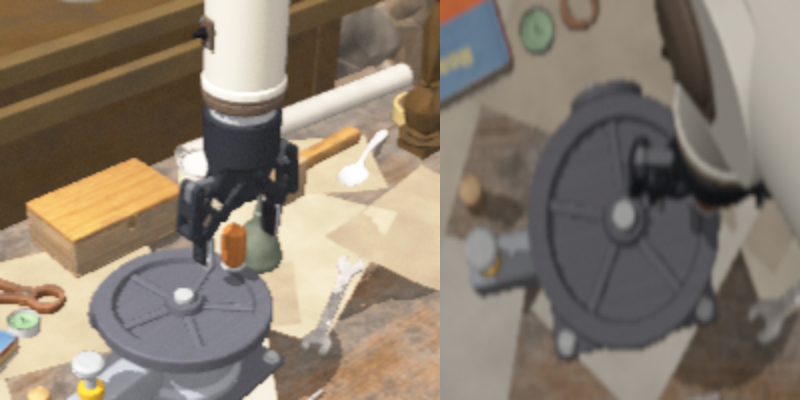

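The fingers straddle the knob (about 233,245 in the crop). I'll centre a little and close.

Call:
servo_tool --moves '[[[0.3,0,0.2],0],[[0,0,0],0],[[0,0,0],0],[[0,0,0],0],[[0,0,0],0],[[0,0,0],0],[[0,0,0],0],[[0,0,0],0]]' --claw 2 --force 40

```text
clock: 4.33
tcp_pos: [600.1, -36.2, 116.8]
ee_rot: [3.141, 0.001, 0.001]
ft_force: [-1.5, -1.9, 6.1]
gripper_width: 24.9
grasp_force: 39.3
```

Call:
servo_tool --moves '[[[0,0,0],0],[[0,0,0],0],[[0,0,0],0],[[0,0,0],0]]'

```text
clock: 4.67
tcp_pos: [600.1, -36.2, 116.8]
ee_rot: [3.141, 0.001, 0.001]
ft_force: [-1.3, -1.9, 6.3]
gripper_width: 24.9
grasp_force: 39.3
```

```bash
cat >> h.py <<'E'
C=np.array([587,42.5]);K0=np.array([598.3,-36.2]);
def table(p0,p1,st,r=80.,C=C,K0=K0,cmd0=None):
    t0=np.arctan2(*(K0-C)[::-1]);ph=np.arange(p0,p1+1e-9,st);k=np.c_[np.cos(t0-ph),np.sin(t0-ph)]*r
    d=np.diff(k,axis=0)/10
    for a,b in zip(ph[1:],d):print("%.2f [[%.2f, %.2f, 0], 0]"%(a,b[0],-b[1]))
E
python3 -c "
from h import *
table(0,1.0,.05)"
```

```text
0.05 [[-0.40, 0.05, 0], 0]
0.10 [[-0.40, 0.03, 0], 0]
0.15 [[-0.40, 0.01, 0], 0]
0.20 [[-0.40, -0.01, 0], 0]
0.25 [[-0.40, -0.03, 0], 0]
0.30 [[-0.40, -0.05, 0], 0]
0.35 [[-0.39, -0.07, 0], 0]
0.40 [[-0.39, -0.09, 0], 0]
0.45 [[-0.38, -0.11, 0], 0]
0.50 [[-0.38, -0.13, 0], 0]
0.55 [[-0.37, -0.15, 0], 0]
0.60 [[-0.36, -0.17, 0], 0]
0.65 [[-0.35, -0.19, 0], 0]
0.70 [[-0.34, -0.20, 0], 0]
0.75 [[-0.33, -0.22, 0], 0]
0.80 [[-0.32, -0.24, 0], 0]
0.85 [[-0.31, -0.25, 0], 0]
0.90 [[-0.30, -0.27, 0], 0]
0.95 [[-0.28, -0.28, 0], 0]
1.00 [[-0.27, -0.30, 0], 0]
```

Call:
servo_tool --moves '[[[-0.4,0.05,0],0],[[-0.4,0.03,0],0],[[-0.4,0.01,0],0],[[-0.4,-0.01,0],0]]'

```text
clock: 5.0
tcp_pos: [586.3, -37.1, 117.0]
ee_rot: [-3.141, -0.001, -0.009]
ft_force: [6.7, -1.5, -1.4]
gripper_width: 25.3
grasp_force: 39.5
```

Call:
servo_tool --moves '[[[-0.4,-0.03,0],0],[[-0.4,-0.05,0],0],[[-0.39,-0.07,0],0],[[-0.39,-0.09,0],0]]'

```text
clock: 5.33
tcp_pos: [570.4, -35.2, 117.0]
ee_rot: [3.141, -0.0, 0.008]
ft_force: [6.3, -2.6, -0.8]
gripper_width: 25.2
grasp_force: 39.6
```

Call:
servo_tool --moves '[[[-0.38,-0.11,0],0],[[-0.38,-0.13,0],0]]'

```text
clock: 5.5
tcp_pos: [562.7, -33.1, 117.0]
ee_rot: [3.141, -0.0, 0.008]
ft_force: [6.4, -3.7, -0.6]
gripper_width: 24.8
grasp_force: 39.6
```

Call:
servo_tool --moves '[[[-0.37,-0.15,0],0],[[-0.36,-0.17,0],0]]'

```text
clock: 5.67
tcp_pos: [556.4, -30.6, 117.0]
ee_rot: [3.14, -0.001, 0.011]
ft_force: [10.9, -4.9, -6.4]
gripper_width: 25.0
grasp_force: 39.5
```

Call:
servo_tool --moves '[[[-0.35,-0.19,0],0],[[-0.34,-0.2,0],0]]'

```text
clock: 5.83
tcp_pos: [551.5, -28.2, 117.2]
ee_rot: [3.139, -0.003, 0.017]
ft_force: [15.9, -9.1, -10.0]
gripper_width: 24.8
grasp_force: 39.8
```

Call:
servo_tool --moves '[[[-0.33,-0.22,0],0],[[-0.32,-0.24,0],0]]'

```text
clock: 6.0
tcp_pos: [546.5, -25.4, 117.3]
ee_rot: [3.138, -0.005, 0.021]
ft_force: [21.1, -12.6, -14.1]
gripper_width: 25.0
grasp_force: 40.0
```

Call:
servo_tool --moves '[[[-0.31,-0.25,0],0],[[-0.3,-0.27,0],0]]'

```text
clock: 6.17
tcp_pos: [541.6, -22.1, 117.4]
ee_rot: [3.136, -0.007, 0.024]
ft_force: [23.4, -16.7, -16.6]
gripper_width: 25.1
grasp_force: 40.2
```

```bash
cat >> h.py <<'E'
def ang(x,y,fx=0,fy=0,off=(1.8,0)):
    v=np.array([x,y])-off-C;t=np.arctan2(v[1],v[0]);t0=np.arctan2(*(K0-C)[::-1])
    tg=np.array([np.sin(t),-np.cos(t)]);print("phi %.3f r %.1f drag %.1f rad %.1f"%((t0-t)%(2*np.pi),np.hypot(*v),-(tg@[fx,fy]),v@[fx,fy]/np.hypot(*v)))
E
python3 -c "
from h import *
for a in [(600.1,-36.2,-1.3,-1.9),(586.3,-37.1,6.7,-1.5),(570.4,-35.2,6.3,-2.6),(562.7,-33.1,6.4,-3.7),(556.4,-30.6,10.9,-4.9),(551.5,-28.2,15.9,-9.1),(546.5,-25.4,21.1,-12.6),(541.6,-22.1,23.4,-16.7)]:ang(*a)
P=np.array([(600.1,-36.2),(586.3,-37.1),(570.4,-35.2),(562.7,-33.1),(556.4,-30.6)])
table(.9,1.7,.03)"
```

```text
phi 6.283 r 79.5 drag -1.6 rad 1.7
phi 0.174 r 79.6 drag 6.7 rad 1.3
phi 0.375 r 79.8 drag 6.7 rad 1.1
phi 0.475 r 80.0 drag 7.3 rad 1.4
phi 0.560 r 80.0 drag 12.0 rad 0.1
phi 0.628 r 79.9 drag 18.3 rad 0.6
phi 0.700 r 80.0 drag 24.6 rad -0.5
phi 0.774 r 80.0 drag 28.7 rad -0.3
0.93 [[-0.17, -0.17, 0], 0]
0.96 [[-0.17, -0.17, 0], 0]
0.99 [[-0.16, -0.18, 0], 0]
1.02 [[-0.16, -0.18, 0], 0]
1.05 [[-0.15, -0.19, 0], 0]
1.08 [[-0.14, -0.19, 0], 0]
1.11 [[-0.14, -0.20, 0], 0]
1.14 [[-0.13, -0.20, 0], 0]
1.17 [[-0.13, -0.20, 0], 0]
1.20 [[-0.12, -0.21, 0], 0]
1.23 [[-0.11, -0.21, 0], 0]
1.26 [[-0.11, -0.21, 0], 0]
1.29 [[-0.10, -0.22, 0], 0]
1.32 [[-0.10, -0.22, 0], 0]
1.35 [[-0.09, -0.22, 0], 0]
1.38 [[-0.08, -0.23, 0], 0]
1.41 [[-0.08, -0.23, 0], 0]
1.44 [[-0.07, -0.23, 0], 0]
1.47 [[-0.06, -0.23, 0], 0]
1.50 [[-0.05, -0.23, 0], 0]
1.53 [[-0.05, -0.24, 0], 0]
1.56 [[-0.04, -0.24, 0], 0]
1.59 [[-0.03, -0.24, 0], 0]
1.62 [[-0.03, -0.24, 0], 0]
1.65 [[-0.02, -0.24, 0], 0]
1.68 [[-0.01, -0.24, 0], 0]
```

Call:
servo_tool --moves '[[[-0.17,-0.17,0],0],[[-0.17,-0.17,0],0]]'

```text
clock: 6.33
tcp_pos: [538.6, -19.8, 117.4]
ee_rot: [3.135, -0.009, 0.024]
ft_force: [25.4, -19.1, -18.2]
gripper_width: 25.4
grasp_force: 40.2
```

Call:
servo_tool --moves '[[[-0.16,-0.18,0],0],[[-0.16,-0.18,0],0]]'

```text
clock: 6.5
tcp_pos: [535.7, -17.5, 117.3]
ee_rot: [3.134, -0.011, 0.024]
ft_force: [23.8, -20.7, -16.2]
gripper_width: 24.9
grasp_force: 40.6
```

Call:
servo_tool --moves '[[[-0.15,-0.19,0],0],[[-0.14,-0.19,0],0]]'

```text
clock: 6.67
tcp_pos: [532.9, -15.0, 117.3]
ee_rot: [3.132, -0.012, 0.024]
ft_force: [22.6, -22.6, -15.0]
gripper_width: 25.1
grasp_force: 40.9
```

```bash
python3 -c "
from h import *
s=status.sense();ang(*s['tcp_pos'][:2],*s['ft_force'][:2]);print(s['qpos'])"
```

```text
phi 0.914 r 80.2 drag 31.9 rad 0.4
[ 0.58707026  0.51945331 -0.77235269  1.94470257  0.49186901  0.85576305
 -2.02600311]
```

Call:
servo_tool --moves '[[[-0.14,-0.2,0],0],[[-0.13,-0.2,0],0]]'

```text
clock: 6.83
tcp_pos: [529.8, -11.9, 117.3]
ee_rot: [3.131, -0.013, 0.023]
ft_force: [23.7, -27.1, -14.2]
gripper_width: 24.6
grasp_force: 41.2
```

```bash
python3 -c "
from h import *
s=status.sense();ang(*s['tcp_pos'][:2],*s['ft_force'][:2]);print(s['wrist_torque'],s['ft_force'])
im=capture('scene')[60:280,180:400];t=capture('top')[130:260,190:350]
cv2.imwrite('pics/s3.png',np.hstack([cv2.resize(im,(400,400)),cv2.resize(t,(400,400))])[:,:,::-1])
s=status.sense();ang(*s['tcp_pos'][:2],*s['ft_force'][:2])"
```

```text
phi 0.969 r 80.2 drag 36.0 rad 0.9
[-5.77943912 -4.88973642 -0.0962966 ] [ 23.70329857 -27.12485007 -14.1699168 ]
phi 0.993 r 80.5 drag 24.9 rad 0.7
```

View pics/s3.png

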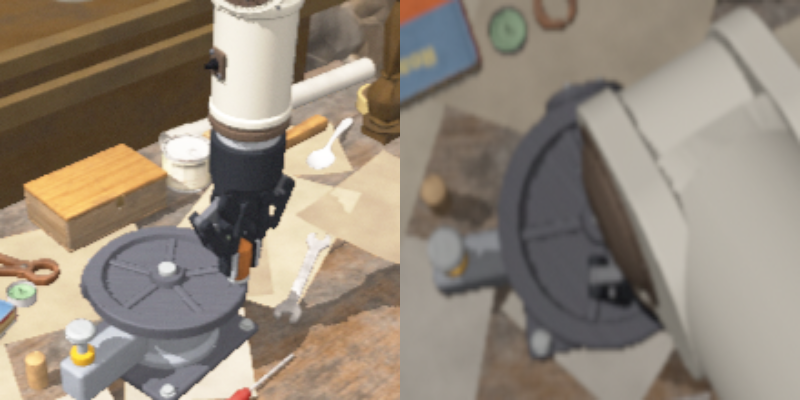

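Fingers hold the knob and nothing else is touched. Quasi-static force is ~25 N, near the peak; I'll continue in small steps with settling rows.

Call:
servo_tool --moves '[[[0,0,0],0],[[0,0,0],0]]'

```text
clock: 7.1
tcp_pos: [526.9, -9.0, 117.1]
ee_rot: [3.133, -0.01, 0.014]
ft_force: [13.7, -18.7, -6.8]
gripper_width: 24.8
grasp_force: 41.7
```

Call:
servo_tool --moves '[[[-0.13,-0.2,0],0],[[0,0,0],0]]'

```text
clock: 7.27
tcp_pos: [525.9, -7.8, 117.1]
ee_rot: [3.132, -0.01, 0.016]
ft_force: [15.1, -20.5, -8.0]
gripper_width: 25.0
grasp_force: 41.5
```

```bash
python3 -c "
from h import *
s=status.sense();ang(*s['tcp_pos'][:2],*s['ft_force'][:2])"
```

```text
phi 1.039 r 80.5 drag 25.4 rad 1.0
```

Call:
servo_tool --moves '[[[-0.12,-0.21,0],0],[[0,0,0],0]]'

```text
clock: 7.43
tcp_pos: [525.2, -6.9, 117.1]
ee_rot: [3.131, -0.012, 0.017]
ft_force: [16.9, -23.5, -8.6]
gripper_width: 24.6
grasp_force: 41.4
```

Call:
servo_tool --moves '[[[-0.11,-0.21,0],0],[[0,0,0],0]]'

```text
clock: 7.6
tcp_pos: [523.7, -5.1, 117.0]
ee_rot: [3.131, -0.013, 0.015]
ft_force: [14.1, -21.6, -6.5]
gripper_width: 25.0
grasp_force: 41.9
```

Call:
servo_tool --moves '[[[-0.11,-0.21,0],0],[[0,0,0],0]]'

```text
clock: 7.77
tcp_pos: [522.2, -3.0, 117.1]
ee_rot: [3.13, -0.012, 0.014]
ft_force: [13.4, -22.9, -5.7]
gripper_width: 24.9
grasp_force: 41.8
```

```bash
python3 -c "
from h import *
s=status.sense();ang(*s['tcp_pos'][:2],*s['ft_force'][:2])"
```

```text
phi 1.114 r 80.7 drag 26.5 rad 1.8
```

Call:
servo_tool --moves '[[[-0.1,-0.22,0],0],[[0,0,0],0]]'

```text
clock: 7.93
tcp_pos: [520.5, -0.6, 117.0]
ee_rot: [3.131, -0.013, 0.012]
ft_force: [9.7, -20.3, -1.0]
gripper_width: 25.0
grasp_force: 42.3
```

Call:
servo_tool --moves '[[[-0.1,-0.22,0],0],[[0,0,0],0]]'

```text
clock: 8.1
tcp_pos: [518.9, 1.9, 117.0]
ee_rot: [3.13, -0.011, 0.01]
ft_force: [10.6, -21.9, -2.1]
gripper_width: 25.0
grasp_force: 42.2
```

Call:
servo_tool --moves '[[[0,0,0],0],[[0,0,0],0]]'

```text
clock: 8.27
tcp_pos: [518.6, 2.3, 116.9]
ee_rot: [3.131, -0.011, 0.009]
ft_force: [10.7, -22.5, -0.4]
gripper_width: 25.4
grasp_force: 42.2
```

```bash
python3 -c "
from h import *
s=status.sense();ang(*s['tcp_pos'][:2],*s['ft_force'][:2])"
```

```text
phi 1.193 r 80.8 drag 24.9 rad 1.9
```

Call:
servo_tool --moves '[[[-0.09,-0.22,0],0],[[0,0,0],0]]'

```text
clock: 8.43
tcp_pos: [516.5, 6.0, 116.8]
ee_rot: [3.133, -0.011, 0.006]
ft_force: [2.0, -12.6, 5.1]
gripper_width: 25.1
grasp_force: 42.8
```

Call:
servo_tool --moves '[[[-0.08,-0.23,0],0],[[0,0,0],0]]'

```text
clock: 8.6
tcp_pos: [514.4, 10.3, 116.8]
ee_rot: [3.134, -0.007, 0.003]
ft_force: [1.5, -14.4, 5.8]
gripper_width: 25.2
grasp_force: 42.8
```

Call:
servo_tool --moves '[[[-0.08,-0.23,0],0],[[0,0,0],0],[[0,0,0],0]]'

```text
clock: 8.85
tcp_pos: [513.6, 12.2, 116.8]
ee_rot: [3.133, -0.007, 0.003]
ft_force: [2.1, -15.8, 6.5]
gripper_width: 24.8
grasp_force: 42.8
```

```bash
python3 -c "
from h import *
s=status.sense();ang(*s['tcp_pos'][:2],*s['ft_force'][:2])"
```

```text
phi 1.331 r 81.1 drag 15.4 rad 3.9
```

Call:
servo_tool --moves '[[[-0.05,-0.16,0],0],[[0,0,0],0]]'

```text
clock: 9.02
tcp_pos: [513.3, 13.0, 116.8]
ee_rot: [3.132, -0.008, 0.003]
ft_force: [2.6, -18.0, 5.5]
gripper_width: 25.2
grasp_force: 42.8
```

Call:
servo_tool --moves '[[[-0.05,-0.16,0],0],[[0,0,0],0]]'

```text
clock: 9.18
tcp_pos: [513.0, 13.7, 116.8]
ee_rot: [3.131, -0.009, 0.003]
ft_force: [3.9, -19.8, 6.1]
gripper_width: 25.1
grasp_force: 42.9
```

```bash
python3 -c "
from h import *
s=status.sense();ang(*s['tcp_pos'][:2],*s['ft_force'][:2])
table(1.45,1.75,.02)"
```

```text
phi 1.350 r 81.1 drag 19.9 rad 3.4
1.47 [[-0.04, -0.15, 0], 0]
1.49 [[-0.04, -0.16, 0], 0]
1.51 [[-0.03, -0.16, 0], 0]
1.53 [[-0.03, -0.16, 0], 0]
1.55 [[-0.03, -0.16, 0], 0]
1.57 [[-0.02, -0.16, 0], 0]
1.59 [[-0.02, -0.16, 0], 0]
1.61 [[-0.02, -0.16, 0], 0]
1.63 [[-0.01, -0.16, 0], 0]
1.65 [[-0.01, -0.16, 0], 0]
1.67 [[-0.01, -0.16, 0], 0]
1.69 [[-0.01, -0.16, 0], 0]
1.71 [[-0.00, -0.16, 0], 0]
1.73 [[0.00, -0.16, 0], 0]
1.75 [[0.00, -0.16, 0], 0]
```

Call:
servo_tool --moves '[[[-0.03,-0.15,0],0],[[0,0,0],0]]'

```text
clock: 9.35
tcp_pos: [511.8, 16.8, 116.7]
ee_rot: [3.133, -0.008, 0.001]
ft_force: [-0.1, -13.3, 8.7]
gripper_width: 24.8
grasp_force: 43.1
```

Call:
servo_tool --moves '[[[-0.03,-0.15,0],0],[[0,0,0],0]]'

```text
clock: 9.52
tcp_pos: [511.0, 19.3, 116.7]
ee_rot: [3.134, -0.006, -0.0]
ft_force: [-1.4, -12.3, 7.9]
gripper_width: 24.9
grasp_force: 43.1
```

```bash
python3 -c "
from h import *
s=status.sense();ang(*s['tcp_pos'][:2],*s['ft_force'][:2])"
```

```text
phi 1.424 r 81.2 drag 11.4 rad 4.9
```

Call:
servo_tool --moves '[[[-0.03,-0.16,0],0],[[0,0,0],0]]'

```text
clock: 9.68
tcp_pos: [510.7, 20.5, 116.7]
ee_rot: [3.133, -0.006, -0.0]
ft_force: [-1.0, -15.9, 9.5]
gripper_width: 24.9
grasp_force: 43.2
```

Call:
servo_tool --moves '[[[0,0,0],0],[[0,0,0],0]]'

```text
clock: 9.85
tcp_pos: [510.6, 20.6, 116.7]
ee_rot: [3.133, -0.006, -0.001]
ft_force: [-0.4, -13.6, 8.8]
gripper_width: 25.0
grasp_force: 43.2
```

```bash
python3 -c "
from h import *
s=status.sense();ang(*s['tcp_pos'][:2],*s['ft_force'][:2])"
```

```text
phi 1.440 r 81.2 drag 13.0 rad 4.0
```

Call:
servo_tool --moves '[[[-0.015,-0.08,0],0],[[-0.015,-0.08,0],0]]'

```text
clock: 10.02
tcp_pos: [510.5, 21.2, 116.7]
ee_rot: [3.132, -0.007, -0.0]
ft_force: [-0.2, -19.1, 10.3]
gripper_width: 25.5
grasp_force: 43.3
```

Call:
servo_tool --moves '[[[-0.015,-0.08,0],0],[[-0.01,-0.08,0],0]]'

```text
clock: 10.18
tcp_pos: [509.7, 24.2, 116.7]
ee_rot: [3.134, -0.007, -0.002]
ft_force: [-1.6, -12.1, 10.1]
gripper_width: 24.9
grasp_force: 43.4
```

```bash
python3 -c "
from h import *
s=status.sense();ang(*s['tcp_pos'][:2],*s['ft_force'][:2])"
```

```text
phi 1.486 r 81.2 drag 11.4 rad 4.3
```

Call:
servo_tool --moves '[[[0.01,0.13,0],0],[[0.01,0.13,0],0],[[0.02,0.13,0],0],[[0.02,0.13,0],0],[[0,0,0],0],[[0,0,0],0]]'

```text
clock: 10.68
tcp_pos: [509.6, 24.5, 116.7]
ee_rot: [3.14, 0.001, -0.002]
ft_force: [-3.8, -2.7, 8.0]
gripper_width: 25.2
grasp_force: 43.2
```

```bash
python3 -c "
from h import *
s=status.sense();ang(*s['tcp_pos'][:2],*s['ft_force'][:2])"
```

```text
phi 1.490 r 81.3 drag 1.8 rad 4.3
```

Call:
servo_tool --moves '[[[0.02,0.15,0],0],[[0.02,0.15,0],0],[[0,0,0],0]]'

```text
clock: 10.93
tcp_pos: [509.6, 24.2, 116.7]
ee_rot: [-3.14, -0.004, 0.002]
ft_force: [-4.5, 3.3, 8.1]
gripper_width: 25.2
grasp_force: 43.3
```

Call:
servo_tool --moves '[[[0.02,0.15,0],0],[[0,0,0],0]]'

```text
clock: 11.1
tcp_pos: [509.7, 24.1, 116.7]
ee_rot: [-3.138, -0.005, 0.002]
ft_force: [-4.6, 6.2, 8.2]
gripper_width: 25.3
grasp_force: 43.3
```

```bash
python3 -c "
from h import *
s=status.sense();ang(*s['tcp_pos'][:2],*s['ft_force'][:2])"
```

```text
phi 1.485 r 81.3 drag -7.1 rad 3.1
```

Call:
servo_tool --moves '[[[0.02,0.15,0],0],[[0,0,0],0]]'

```text
clock: 11.27
tcp_pos: [509.7, 23.7, 116.7]
ee_rot: [-3.137, -0.007, 0.002]
ft_force: [-4.5, 8.9, 8.1]
gripper_width: 24.8
grasp_force: 43.4
```

Call:
servo_tool --moves '[[[0.02,0.15,0],0],[[0,0,0],0]]'

```text
clock: 11.43
tcp_pos: [509.8, 23.3, 116.7]
ee_rot: [-3.136, -0.008, 0.002]
ft_force: [-6.2, 10.7, 8.2]
gripper_width: 24.7
grasp_force: 43.4
```

```bash
python3 -c "
from h import *
s=status.sense();ang(*s['tcp_pos'][:2],*s['ft_force'][:2])"
```

```text
phi 1.475 r 81.3 drag -11.9 rad 3.5
```

Call:
servo_tool --moves '[[[-0.05,-0.15,0],0],[[-0.05,-0.15,0],0],[[-0.04,-0.15,0],0],[[-0.04,-0.15,0],0],[[-0.03,-0.15,0],0],[[-0.03,-0.15,0],0],[[-0.03,-0.15,0],0],[[-0.02,-0.15,0],0]]'

```text
clock: 12.1
tcp_pos: [509.1, 26.3, 116.7]
ee_rot: [3.137, -0.002, 0.001]
ft_force: [0.3, -10.8, 6.0]
gripper_width: 24.8
grasp_force: 43.3
```

Call:
servo_tool --moves '[[[-0.02,-0.15,0],0],[[-0.02,-0.15,0],0],[[0,0,0],0]]'

```text
clock: 12.35
tcp_pos: [508.7, 28.7, 116.7]
ee_rot: [3.137, -0.004, 0.001]
ft_force: [-0.5, -7.3, 6.6]
gripper_width: 25.0
grasp_force: 43.2
```

```bash
python3 -c "
from h import *
s=status.sense();ang(*s['tcp_pos'][:2],*s['ft_force'][:2])"
```

```text
phi 1.542 r 81.3 drag 7.2 rad 1.7
```

Call:
servo_tool --moves '[[[-0.02,-0.15,0],0],[[-0.01,-0.1,0],0],[[0,0,0],0]]'

```text
clock: 12.6
tcp_pos: [508.2, 31.3, 116.7]
ee_rot: [3.137, -0.003, 0.001]
ft_force: [0.2, -8.3, 6.7]
gripper_width: 24.9
grasp_force: 43.2
```

```bash
python3 -c "
from h import *
s=status.sense();ang(*s['tcp_pos'][:2],*s['ft_force'][:2])"
```

```text
phi 1.576 r 81.4 drag 8.2 rad 0.9
```

Call:
servo_tool --moves '[[[0,0.12,0],0],[[0,0.12,0],0],[[0,0.1,0],0],[[0,0,0],0]]'

```text
clock: 12.93
tcp_pos: [508.2, 31.1, 116.7]
ee_rot: [3.141, 0.0, 0.002]
ft_force: [0.6, -2.6, 5.7]
gripper_width: 24.8
grasp_force: 43.1
```

```bash
python3 -c "
from h import *
s=status.sense();ang(*s['tcp_pos'][:2],*s['ft_force'][:2])"
```

```text
phi 1.573 r 81.4 drag 2.7 rad -0.2
```

Call:
servo_tool --moves '[[[0,0.04,0],0],[[0,0,0],0],[[0,0,0],0],[[0,0,0],0],[[0,0,0],0],[[0,0,0],0]]' --claw 5.5 --force 20

```text
clock: 13.43
tcp_pos: [507.5, 31.6, 116.1]
ee_rot: [-3.141, -0.002, 0.001]
ft_force: [0.4, 0.5, 0.9]
gripper_width: 54.9
grasp_force: 0.0
```

Call:
servo_tool --moves '[[[0,0,-1],0],[[0,0,-2],0],[[0,0,-2.5],0],[[0,0,-2.5],0],[[0,0,-1],0],[[0,0,0],0]]'

```text
clock: 13.93
tcp_pos: [509.6, 31.7, 209.3]
ee_rot: [3.141, 0.001, 0.009]
ft_force: [0.8, 0.4, -0.1]
gripper_width: 54.9
grasp_force: 0.0
```

```bash
python3 -c "
from h import *
im=capture('scene');b,st=knobpix('scene',im,(200,160,330,290));print(b,st)
p=onz('scene',*b,132);print(p);ang(p[0]-.2,p[1],off=(0,0));s=status.sense();print(s['ft_force'],s['qpos'])
cv2.imwrite('pics/s4.png',cv2.resize(im[90:290,170:370],None,fx=2.5,fy=2.5)[:,:,::-1])"
```

```text
[302.468 216.62 ] [ 97  46  12  23 250]
[507.22467173  30.7544084  132.        ]
phi 1.568 r 80.8 drag -0.0 rad 0.0
[-0.13286076 -0.26599458  0.07379934] [ 0.62200904  0.36674741 -0.88777305  1.91534556  0.33587687  1.01184648
 -1.9845783 ]
```

View pics/s4.png

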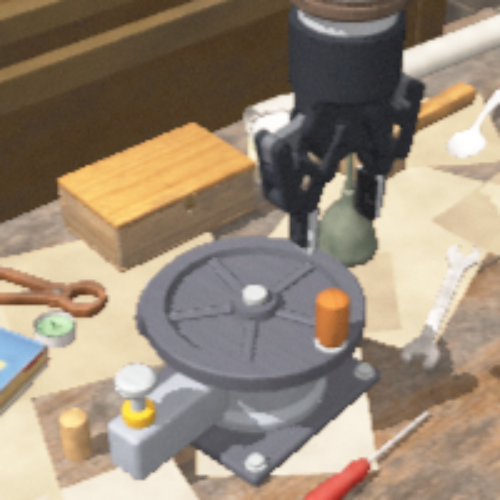

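Wheel and crank stay put; crank knob at (332,318), lock knob (135,380) in this crop. I'll shut the fingers and go over the lock knob.

Call:
servo_tool --moves '[[[0.4,-1,0],0],[[0.8,-2,0],0],[[0.9,-2.3,0],0],[[0.9,-2.3,0],0],[[0.9,-2.3,0],0],[[0.9,-2.3,0],0],[[0.8,-2,0],0],[[0,0,0],0]]' --claw 0

```text
clock: 14.65
tcp_pos: [562.8, 179.7, 204.8]
ee_rot: [-3.137, -0.011, 0.003]
ft_force: [0.5, 1.5, -0.5]
gripper_width: 0.3
grasp_force: 0.0
```

Call:
servo_tool --moves '[[[0.1,-0.2,0],0],[[0,0,0],0],[[0,0,0],0]]'

```text
clock: 14.9
tcp_pos: [564.0, 174.4, 205.3]
ee_rot: [3.141, 0.0, -0.003]
ft_force: [0.0, -0.2, 0.1]
gripper_width: 0.1
grasp_force: 0.0
```

Call:
servo_tool --moves '[[[0.35,-0.1,1.5],0],[[0,0,2],0],[[0,0,2],0],[[0,0,1.5],0],[[0,0,1],0],[[0,0,0],0],[[0,0,0],0]]'

```text
clock: 15.48
tcp_pos: [567.9, 176.1, 125.9]
ee_rot: [3.142, 0.001, -0.001]
ft_force: [0.1, 0.8, 0.4]
gripper_width: -0.2
grasp_force: 0.0
```

```bash
python3 -c "
from h import *
s=status.sense();print(s['tcp_pos'],s['ft_force'])
im=capture('scene');t=capture('top')
cv2.imwrite('pics/s5.png',np.hstack([cv2.resize(im[160:290,180:310],(400,400)),cv2.resize(t[140:260,160:280],(400,400))])[:,:,::-1])"
```

```text
[567.85694886 176.12894088 125.90407044] [0.10961977 0.81983455 0.38177394]
```

View pics/s5.png

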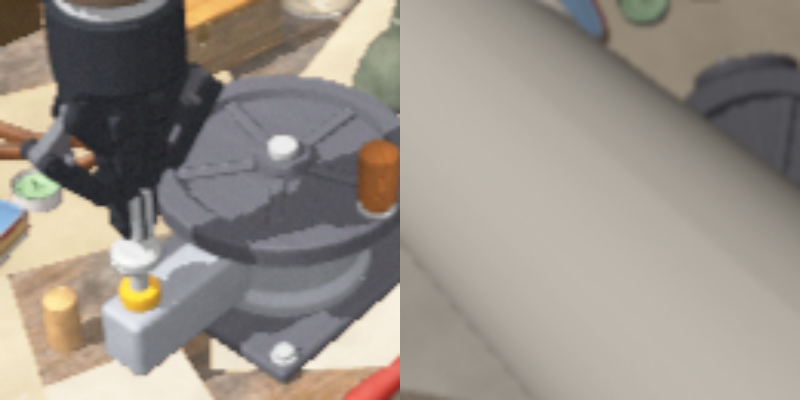

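The shut fingertips (145,235) stand just over the lock knob (135,250) in the crop. Now press down slowly.

Call:
servo_tool --moves '[[[0,0,0.3],0],[[0,0,0.3],0],[[0,0,0.2],0],[[0,0,0.1],0],[[0,0,0.1],0],[[0,0,0],0]]'

```text
clock: 16.08
tcp_pos: [568.1, 176.4, 116.2]
ee_rot: [3.142, 0.001, 0.0]
ft_force: [-0.3, 1.1, 0.4]
gripper_width: -0.1
grasp_force: 0.0
```

Call:
servo_tool --moves '[[[0,0,0.1],0],[[0,0,0.1],0],[[0,0,0.1],0],[[0,0,0],0]]'

```text
clock: 16.42
tcp_pos: [568.1, 176.4, 113.3]
ee_rot: [-3.142, -0.001, -0.0]
ft_force: [0.2, -0.6, 1.6]
gripper_width: -0.1
grasp_force: 0.5
```

Call:
servo_tool --moves '[[[0,0,0.1],0],[[0,0,0.1],0],[[0,0,0],0]]'

```text
clock: 16.67
tcp_pos: [568.2, 176.5, 112.1]
ee_rot: [3.141, 0.001, 0.001]
ft_force: [-1.9, -1.3, 7.6]
gripper_width: -0.2
grasp_force: 4.0
```

Call:
servo_tool --moves '[[[0,0,0.1],0],[[0,0,0.1],0],[[0,0,0],0]]'

```text
clock: 16.92
tcp_pos: [568.2, 176.5, 111.2]
ee_rot: [3.14, 0.001, 0.001]
ft_force: [-5.2, -3.3, 15.8]
gripper_width: -0.2
grasp_force: 7.9
```

```bash
python3 -c "
from h import *
old=cv2.imread('pics/scene0.png')[:,:,::-1].copy();new=capture('scene');cv2.imwrite('pics/raw6.png',new[:,:,::-1])
for im in(old,new):
    h=cv2.cvtColor(im,cv2.COLOR_RGB2HSV);m=cv2.inRange(h,(18,120,90),(32,255,255))[235:270,210:245]
    print(m.sum()//255,np.where(m.any(1))[0]+235,np.where(m.any(0))[0][[0,-1]]+210);print(h[240:262,224,1],h[240:262,224,2])
s=status.sense();print(s['tcp_pos'],s['ft_force'])"
```

```text
101 [250 251 252 253 254 255 256 257 258 259 260] [218 231]
[  1   1   1   1   0   1   2   1   3   4   2   4   3   4  59 160 187 186
 196 195 195  63] [239 240 238 238 243 244 230 181 165 128 154 179 183 187 217 254 254 253
 239 228 222 205]
98 [250 251 252 253 254 255 256 257 258 259 260] [218 231]
[  4   4   3   4   2   0   1   0   2   4   2   2   3   3  59 166 190 189
 201 190 199  63] [181 185 183 193 153 226 243 242 224 181 170 124 170 182 213 253 254 253
 237 225 219 202]
[568.16865755 176.4522097  111.1341355 ] [-4.99104066 -2.88049128 15.56078596]
```

The lock was blocked after about 3 mm. Forward drag at 1.57 rad was still at least the initial drag, so the wheel is slightly short of dead centre. I'll back off, re-grip the crank and advance a little.

Call:
servo_tool --moves '[[[0,0,-0.5],0],[[0,0,-1],0],[[0,0,-2],0],[[0,0,-2.5],0],[[0,0,-2],0],[[0,0,-1.2],0],[[0,0,0],0]]'

```text
clock: 17.55
tcp_pos: [569.8, 177.3, 204.4]
ee_rot: [-3.14, -0.001, -0.008]
ft_force: [0.6, -0.3, 0.4]
gripper_width: 0.2
grasp_force: 0.0
```

Call:
servo_tool --moves '[[[-0.4,1,0],0],[[-0.8,2,0],0],[[-0.9,2.3,0],0],[[-0.9,2.3,0],0],[[-0.9,2.3,0],0],[[-0.9,2.3,0],0],[[-0.8,2,0],0],[[-0.3,0.2,0],0]]' --claw 6

```text
clock: 18.22
tcp_pos: [506.4, 26.3, 198.9]
ee_rot: [3.138, -0.008, -0.008]
ft_force: [-0.6, -0.8, -1.2]
gripper_width: 59.9
grasp_force: 0.0
```

Call:
servo_tool --moves '[[[0,0,0],0],[[0,0,0],0],[[0,0,0],0]]'

```text
clock: 18.47
tcp_pos: [509.1, 33.3, 201.0]
ee_rot: [-3.141, -0.003, 0.0]
ft_force: [-0.6, 0.2, -0.5]
gripper_width: 60.0
grasp_force: 0.0
```

```bash
python3 -c "
from h import *
im=capture('scene');b,st=knobpix('scene',im,(200,160,330,290));p=onz('scene',*b,132);print(p);ang(p[0],p[1],off=(0,0));s=status.sense();print(s['tcp_pos'],s['ee_rot'],s['ft_force'])
new=im
h=cv2.cvtColor(new,cv2.COLOR_RGB2HSV);print(h[240:262,224,2])"
```

```text
[507.22467173  30.7544084  132.        ]
phi 1.567 r 80.6 drag -0.0 rad 0.0
[509.22624769  33.5370394  201.08167897] [-3.14064649e+00 -3.87141512e-03  1.92043626e-04] [-0.46625952  0.37221256  0.52902998]
[236 239 240 239 235 244 244 243 186 167 148 159 179 184 213 254 254 253
 238 226 220 205]
```

Call:
servo_tool --moves '[[[-0.15,0.22,1.5],0],[[0,0,2],0],[[0,0,2],0],[[0,0,1.5],0],[[0,0,1],0],[[0,0,0.4],0],[[0,0,0],0]]'

```text
clock: 19.1
tcp_pos: [507.3, 31.0, 116.6]
ee_rot: [-3.141, -0.003, 0.002]
ft_force: [-0.7, 0.5, -1.2]
gripper_width: 59.8
grasp_force: 0.0
```

Call:
servo_tool --moves '[[[0,0,0],0],[[0,0,0],0],[[0,0,0],0],[[0,0,0],0],[[0,0,0],0],[[0,0,0],0]]' --claw 2 --force 40

```text
clock: 19.6
tcp_pos: [508.5, 30.6, 118.4]
ee_rot: [-3.141, -0.002, -0.003]
ft_force: [-1.0, 2.6, 5.9]
gripper_width: 25.0
grasp_force: 39.2
```

```bash
python3 -c "
from h import *
s=status.sense();print(s['tcp_pos']);ang(*s['tcp_pos'][:2],*s['ft_force'][:2])
table(1.57,1.8,.02)"
```

```text
[508.51499545  30.64466205 118.36824273]
phi 1.567 r 81.2 drag -2.8 rad 0.6
1.59 [[-0.02, -0.16, 0], 0]
1.61 [[-0.02, -0.16, 0], 0]
1.63 [[-0.01, -0.16, 0], 0]
1.65 [[-0.01, -0.16, 0], 0]
1.67 [[-0.01, -0.16, 0], 0]
1.69 [[-0.01, -0.16, 0], 0]
1.71 [[-0.00, -0.16, 0], 0]
1.73 [[0.00, -0.16, 0], 0]
1.75 [[0.00, -0.16, 0], 0]
1.77 [[0.01, -0.16, 0], 0]
1.79 [[0.01, -0.16, 0], 0]
```

Call:
servo_tool --moves '[[[-0.02,-0.16,0],0],[[-0.02,-0.16,0],0],[[-0.02,-0.16,0],0]]'

```text
clock: 19.85
tcp_pos: [508.4, 31.5, 118.3]
ee_rot: [3.137, -0.002, 0.003]
ft_force: [1.3, -9.1, 8.2]
gripper_width: 25.2
grasp_force: 39.7
```

Call:
servo_tool --moves '[[[-0.01,-0.16,0],0],[[-0.01,-0.16,0],0]]'

```text
clock: 20.02
tcp_pos: [508.2, 32.9, 118.3]
ee_rot: [3.135, -0.005, 0.002]
ft_force: [-2.0, -8.7, 9.9]
gripper_width: 25.1
grasp_force: 39.9
```

Call:
servo_tool --moves '[[[-0.01,-0.16,0],0]]'

```text
clock: 20.1
tcp_pos: [507.9, 34.8, 118.3]
ee_rot: [3.135, -0.005, 0.002]
ft_force: [-0.7, -10.6, 9.5]
gripper_width: 25.4
grasp_force: 39.9
```

```bash
python3 -c "
from h import *
s=status.sense();print(s['tcp_pos']);ang(*s['tcp_pos'][:2],*s['ft_force'][:2])"
```

```text
[507.93879027  34.83135886 118.30894612]
phi 1.619 r 81.2 drag 10.5 rad 1.7
```

Call:
servo_tool --moves '[[[-0.01,-0.12,0],0],[[-0.01,-0.12,0],0]]'

```text
clock: 20.27
tcp_pos: [507.8, 37.7, 118.3]
ee_rot: [3.136, -0.004, 0.002]
ft_force: [-0.7, -7.2, 9.0]
gripper_width: 24.9
grasp_force: 39.8
```

Call:
servo_tool --moves '[[[0,-0.12,0],0]]'

```text
clock: 20.35
tcp_pos: [507.7, 38.9, 118.3]
ee_rot: [3.136, -0.004, 0.002]
ft_force: [-1.0, -9.5, 9.4]
gripper_width: 24.9
grasp_force: 39.8
```

```bash
python3 -c "
from h import *
s=status.sense();print(s['tcp_pos']);ang(*s['tcp_pos'][:2],*s['ft_force'][:2])"
```

```text
[507.66190771  38.92083819 118.31293031]
phi 1.669 r 81.2 drag 9.5 rad 1.5
```

Call:
servo_tool --moves '[[[0,-0.12,0],0]]'

```text
clock: 20.43
tcp_pos: [507.6, 40.4, 118.3]
ee_rot: [3.136, -0.004, 0.002]
ft_force: [-2.0, -7.0, 9.2]
gripper_width: 25.2
grasp_force: 39.8
```

Call:
servo_tool --moves '[[[0,-0.12,0],0]]'

```text
clock: 20.52
tcp_pos: [507.6, 41.8, 118.3]
ee_rot: [3.136, -0.003, 0.002]
ft_force: [-1.3, -6.9, 8.6]
gripper_width: 25.0
grasp_force: 39.8
```

Call:
servo_tool --moves '[[[0,0,0],0]]'

```text
clock: 20.6
tcp_pos: [507.6, 42.2, 118.3]
ee_rot: [3.137, -0.003, 0.002]
ft_force: [-1.1, -7.0, 8.9]
gripper_width: 24.8
grasp_force: 39.8
```

```bash
python3 -c "
from h import *
s=status.sense();print(s['tcp_pos']);ang(*s['tcp_pos'][:2],*s['ft_force'][:2])"
```

```text
[507.62403698  42.15076227 118.33645324]
phi 1.709 r 81.2 drag 7.0 rad 1.2
```

Call:
servo_tool --moves '[[[0,0.12,0],0],[[0,0.12,0],0],[[0,0.06,0],0],[[0,0,0],0]]'

```text
clock: 20.93
tcp_pos: [507.6, 41.9, 118.4]
ee_rot: [3.14, -0.0, 0.003]
ft_force: [-1.0, -1.0, 5.9]
gripper_width: 25.3
grasp_force: 39.6
```

```bash
python3 -c "
from h import *
s=status.sense();print(s['tcp_pos']);ang(*s['tcp_pos'][:2],*s['ft_force'][:2])"
```

```text
[507.60471871  41.92421597 118.36298765]
phi 1.706 r 81.2 drag 1.0 rad 1.0
```

Call:
servo_tool --moves '[[[0,0.02,0],0],[[0,0,0],0],[[0,0,0],0],[[0,0,0],0],[[0,0,0],0]]' --claw 5.5 --force 20

```text
clock: 21.35
tcp_pos: [506.4, 42.5, 117.2]
ee_rot: [-3.142, -0.001, 0.0]
ft_force: [0.4, -0.2, 0.3]
gripper_width: 54.9
grasp_force: 0.0
```

Call:
servo_tool --moves '[[[0,0,-1],0],[[0,0,-2],0],[[0,0,-2.5],0],[[0,0,-2],0],[[0,0,-1],0],[[0,0,0],0]]'

```text
clock: 21.85
tcp_pos: [508.3, 42.9, 204.9]
ee_rot: [3.141, 0.001, 0.007]
ft_force: [0.5, 0.0, 0.5]
gripper_width: 54.9
grasp_force: 0.0
```

```bash
python3 -c "
from h import *
im=capture('scene');b,st=knobpix('scene',im,(200,160,330,290));p=onz('scene',*b,132);print(p);ang(p[0],p[1],off=(0,0));s=status.sense();print(s['tcp_pos'],s['ee_rot'],s['ft_force'])"
```

```text
[506.60820699  41.71085272 132.        ]
phi 1.704 r 80.4 drag -0.0 rad 0.0
[507.29922111  42.42725477 203.28915482] [3.14097656e+00 7.78085030e-04 3.81728891e-03] [-0.25859656  0.40939224 -0.31370418]
```

Wheel holds at 1.70 rad. Back to the lock knob.

Call:
servo_tool --moves '[[[0.4,-1,0],0],[[0.8,-2,0],0],[[0.9,-2,0],0],[[1,-2.1,0],0],[[1,-2.1,0],0],[[1,-2.1,0],0],[[0.9,-2,0],0],[[0,0,0],0]]' --claw 0

```text
clock: 22.57
tcp_pos: [566.1, 181.7, 200.9]
ee_rot: [-3.137, -0.01, 0.002]
ft_force: [0.3, 0.5, -0.3]
gripper_width: 0.1
grasp_force: 0.0
```

Call:
servo_tool --moves '[[[0,0,0],0],[[0,0,0],0],[[0,0,0],0]]'

```text
clock: 22.82
tcp_pos: [565.8, 174.5, 201.3]
ee_rot: [3.14, -0.0, -0.003]
ft_force: [0.5, 1.0, -0.4]
gripper_width: -0.0
grasp_force: 0.0
```

Call:
servo_tool --moves '[[[0.15,-0.1,1.5],0],[[0,0,2],0],[[0,0,2],0],[[0,0,1.5],0],[[0,0,0.7],0],[[0,0,0.3],0],[[0,0,0.3],0],[[0,0,0],0]]'

```text
clock: 23.48
tcp_pos: [568.2, 176.6, 119.4]
ee_rot: [-3.141, -0.001, -0.001]
ft_force: [0.4, -1.0, 0.1]
gripper_width: 0.0
grasp_force: 0.0
```

Call:
servo_tool --moves '[[[0,0,0.1],0],[[0,0,0.1],0],[[0,0,0.1],0],[[0,0,0],0]]'

```text
clock: 23.82
tcp_pos: [568.1, 176.6, 116.6]
ee_rot: [3.142, 0.001, 0.001]
ft_force: [-0.1, -0.6, -0.4]
gripper_width: 0.1
grasp_force: 0.0
```

Call:
servo_tool --moves '[[[0,0,0.1],0],[[0,0,0.1],0],[[0,0,0],0]]'

```text
clock: 24.07
tcp_pos: [567.9, 176.5, 114.2]
ee_rot: [3.141, 0.001, -0.0]
ft_force: [-0.5, -0.0, 0.1]
gripper_width: 0.3
grasp_force: 0.0
```

Call:
servo_tool --moves '[[[0,0,0.1],0],[[0,0,0.1],0],[[0,0,0],0]]'

```text
clock: 24.32
tcp_pos: [568.0, 176.6, 112.5]
ee_rot: [3.141, 0.001, 0.0]
ft_force: [-0.8, 0.0, 2.1]
gripper_width: 0.3
grasp_force: 1.1
```

Call:
servo_tool --moves '[[[0,0,0.1],0],[[0,0,0.1],0],[[0,0,0],0]]'

```text
clock: 24.57
tcp_pos: [568.1, 176.6, 111.7]
ee_rot: [3.141, 0.001, 0.001]
ft_force: [-2.8, -2.8, 12.3]
gripper_width: -0.3
grasp_force: 5.9
```

Still blocked at 3 mm, so the wheel is not in the window yet and nothing kicked on release. I'll re-grip and feel onward for the real force drop.

Call:
servo_tool --moves '[[[0,0,-0.5],0],[[0,0,-1.5],0],[[0,0,-2.5],0],[[0,0,-2.5],0],[[0,0,-1.5],0],[[0,0,0],0]]' --claw 0

```text
clock: 25.07
tcp_pos: [570.2, 178.1, 200.0]
ee_rot: [-3.139, -0.002, -0.01]
ft_force: [1.4, 0.4, 0.7]
gripper_width: 0.1
grasp_force: 0.0
```

Call:
servo_tool --moves '[[[-0.5,1,0],0],[[-0.9,2,0],0],[[-0.9,2,0],0],[[-1,2.2,0],0],[[-1,2.2,0],0],[[-1,2.2,0],0],[[-0.8,1.8,0],0],[[0,0,0],0]]' --claw 6

```text
clock: 25.73
tcp_pos: [504.0, 36.7, 193.5]
ee_rot: [3.138, -0.008, -0.008]
ft_force: [-0.9, -0.1, -0.2]
gripper_width: 60.0
grasp_force: 0.0
```

Call:
servo_tool --moves '[[[0,0,0],0],[[0,0,0],0]]'

```text
clock: 25.9
tcp_pos: [506.6, 42.5, 194.9]
ee_rot: [-3.141, -0.001, 0.001]
ft_force: [0.3, 0.6, 0.6]
gripper_width: 60.0
grasp_force: 0.0
```

```bash
python3 -c "
from h import *
im=capture('scene');b,st=knobpix('scene',im,(200,160,330,290));p=onz('scene',*b,132);ang(p[0],p[1],off=(0,0));s=status.sense();print(p,s['tcp_pos'],s['ee_rot'],s['ft_force'])
for f,c in(('pics/scene0.png',0),(0,1)):
    q=cv2.imread(f)[:,:,::-1].copy() if f else im
    print(cv2.cvtColor(q,cv2.COLOR_RGB2HSV)[230:256,222:226,2].mean(1).astype(int))"
```

```text
phi 1.701 r 80.3 drag -0.0 rad 0.0
[506.6900588  41.5382319 132.       ] [506.88918343  43.15846212 195.08434258] [-3.14094632e+00 -2.43309895e-03  4.70360182e-04] [ 0.42205345 -0.84353796  0.42544757]
[236 236 237 236 235 216 234 237 237 237 239 239 238 238 244 245 228 185
 169 140 173 191 194 199 227 254]
[235 235 236 235 234 233 232 236 236 236 237 238 240 238 236 244 245 243
 190 170 157 178 191 197 226 253]
```

Call:
servo_tool --moves '[[[0,0.1,1.5],0],[[0,0,2],0],[[0,0,2],0],[[0,0,1.3],0],[[0,0,0.8],0],[[0,0,0.2],0],[[0,0,0],0]]'

```text
clock: 26.53
tcp_pos: [507.0, 42.3, 117.1]
ee_rot: [-3.141, -0.003, 0.001]
ft_force: [0.3, -0.1, 0.4]
gripper_width: 59.6
grasp_force: 0.0
```

Call:
servo_tool --moves '[[[0,0,0],0],[[0,0,0],0],[[0,0,0],0],[[0,0,0],0],[[0,0,0],0]]' --claw 2 --force 40

```text
clock: 26.95
tcp_pos: [507.8, 41.8, 118.3]
ee_rot: [-3.142, -0.001, -0.003]
ft_force: [-1.1, 0.6, 5.6]
gripper_width: 24.9
grasp_force: 39.1
```

Call:
servo_tool --moves '[[[0,-0.16,0],0],[[0,-0.16,0],0],[[0,-0.16,0],0]]'

```text
clock: 27.2
tcp_pos: [507.7, 43.1, 118.2]
ee_rot: [3.137, -0.002, 0.001]
ft_force: [-1.8, -7.9, 10.0]
gripper_width: 24.7
grasp_force: 39.8
```

Call:
servo_tool --moves '[[[0,-0.16,0],0]]'

```text
clock: 27.28
tcp_pos: [507.7, 44.5, 118.2]
ee_rot: [3.137, -0.003, 0.001]
ft_force: [-1.1, -8.3, 9.4]
gripper_width: 25.2
grasp_force: 39.8
```

```bash
python3 -c "
from h import *
s=status.sense();print(s['tcp_pos']);ang(*s['tcp_pos'][:2],*s['ft_force'][:2])"
```

```text
[507.73995653  44.54977791 118.20193631]
phi 1.739 r 81.1 drag 8.3 rad 0.9
```

Call:
servo_tool --moves '[[[0,-0.16,0],0]]'

```text
clock: 27.37
tcp_pos: [507.8, 46.1, 118.2]
ee_rot: [3.137, -0.003, 0.001]
ft_force: [-0.6, -6.9, 8.4]
gripper_width: 25.3
grasp_force: 39.8
```

Call:
servo_tool --moves '[[[0.01,-0.16,0],0]]'

```text
clock: 27.45
tcp_pos: [507.9, 47.7, 118.2]
ee_rot: [3.137, -0.003, 0.001]
ft_force: [-1.6, -7.6, 8.8]
gripper_width: 25.3
grasp_force: 39.8
```

Call:
servo_tool --moves '[[[0.01,-0.16,0],0]]'

```text
clock: 27.53
tcp_pos: [508.0, 49.4, 118.2]
ee_rot: [3.137, -0.003, 0.001]
ft_force: [-1.3, -6.6, 9.5]
gripper_width: 24.6
grasp_force: 39.8
```

```bash
python3 -c "
from h import *
s=status.sense();print(s['tcp_pos']);ang(*s['tcp_pos'][:2],*s['ft_force'][:2])"
```

```text
[508.00685996  49.38496603 118.21415715]
phi 1.798 r 81.1 drag 6.7 rad 0.8
```

Call:
servo_tool --moves '[[[0,0.16,0],0],[[0,0.16,0],0],[[0,0.16,0],0],[[0,0.16,0],0],[[0,0.16,0],0],[[0,0.16,0],0]]'

```text
clock: 28.03
tcp_pos: [508.2, 48.5, 118.4]
ee_rot: [-3.135, -0.006, -0.005]
ft_force: [0.5, 14.4, 0.7]
gripper_width: 25.1
grasp_force: 39.5
```

Call:
servo_tool --moves '[[[0,0.16,0],0]]'

```text
clock: 28.12
tcp_pos: [508.2, 48.0, 118.4]
ee_rot: [-3.133, -0.008, -0.006]
ft_force: [-0.3, 15.6, 1.0]
gripper_width: 25.0
grasp_force: 39.5
```

Call:
servo_tool --moves '[[[0,0.16,0],0]]'

```text
clock: 28.2
tcp_pos: [508.1, 47.5, 118.4]
ee_rot: [-3.132, -0.009, -0.006]
ft_force: [-0.1, 18.6, 0.1]
gripper_width: 25.1
grasp_force: 39.5
```

Call:
servo_tool --moves '[[[0,0.16,0],0]]'

```text
clock: 28.28
tcp_pos: [508.1, 46.9, 118.5]
ee_rot: [-3.131, -0.01, -0.006]
ft_force: [-0.3, 20.0, 0.3]
gripper_width: 24.8
grasp_force: 39.5
```

Call:
servo_tool --moves '[[[0,0.16,0],0]]'

```text
clock: 28.37
tcp_pos: [508.1, 46.3, 118.5]
ee_rot: [-3.129, -0.011, -0.007]
ft_force: [-0.8, 22.4, -1.2]
gripper_width: 25.2
grasp_force: 39.5
```

```bash
python3 -c "
from h import *
s=status.sense();print(s['tcp_pos']);ang(*s['tcp_pos'][:2],*s['ft_force'][:2])"
```

```text
[508.10819443  46.28927304 118.45898629]
phi 1.760 r 80.8 drag -22.3 rad 1.9
```

Call:
servo_tool --moves '[[[0.01,0.3,0],0],[[0.02,0.3,0],0]]'

```text
clock: 28.53
tcp_pos: [508.1, 43.9, 118.5]
ee_rot: [-3.125, -0.015, -0.007]
ft_force: [-1.6, 32.0, -1.8]
gripper_width: 25.1
grasp_force: 39.9
```

Call:
servo_tool --moves '[[[0.03,0.3,0],0]]'

```text
clock: 28.62
tcp_pos: [508.1, 42.5, 118.5]
ee_rot: [-3.123, -0.017, -0.007]
ft_force: [-1.8, 32.4, -1.9]
gripper_width: 25.2
grasp_force: 39.8
```

```bash
python3 -c "
from h import *
s=status.sense();print(s['tcp_pos']);ang(*s['tcp_pos'][:2],*s['ft_force'][:2])"
```

```text
[508.1273269   42.51599647 118.51193441]
phi 1.714 r 80.7 drag -32.4 rad 1.8
```

Call:
servo_tool --moves '[[[0.03,0.2,0],0],[[0.03,0.2,0],0]]'

```text
clock: 28.78
tcp_pos: [508.2, 39.4, 118.5]
ee_rot: [-3.123, -0.018, -0.005]
ft_force: [-3.3, 35.7, 0.5]
gripper_width: 24.8
grasp_force: 40.1
```

Call:
servo_tool --moves '[[[0.04,0.2,0],0],[[0.05,0.2,0],0]]'

```text
clock: 28.95
tcp_pos: [508.4, 35.7, 118.4]
ee_rot: [-3.123, -0.02, -0.003]
ft_force: [-6.5, 34.7, 2.9]
gripper_width: 24.8
grasp_force: 40.3
```

```bash
python3 -c "
from h import *
s=status.sense();print(s['tcp_pos']);ang(*s['tcp_pos'][:2],*s['ft_force'][:2])"
```

```text
[508.35183889  35.67244064 118.38235471]
phi 1.629 r 80.7 drag -35.1 rad 3.5
```

Call:
servo_tool --moves '[[[0.05,0.19,0],0],[[0.06,0.19,0],0]]'

```text
clock: 29.12
tcp_pos: [508.6, 32.9, 118.3]
ee_rot: [-3.122, -0.021, -0.001]
ft_force: [-8.4, 32.6, 5.3]
gripper_width: 24.8
grasp_force: 40.5
```

Call:
servo_tool --moves '[[[0.06,0.19,0],0],[[0.07,0.19,0],0]]'

```text
clock: 29.28
tcp_pos: [509.2, 28.7, 118.3]
ee_rot: [-3.123, -0.02, 0.002]
ft_force: [-11.1, 36.3, 8.8]
gripper_width: 25.1
grasp_force: 40.7
```

```bash
python3 -c "
from h import *
s=status.sense();print(s['tcp_pos']);ang(*s['tcp_pos'][:2],*s['ft_force'][:2])"
```

```text
[509.21176217  28.74577034 118.27310797]
phi 1.542 r 80.8 drag -37.7 rad 4.7
```

Call:
servo_tool --moves '[[[0.04,0.1,0],0],[[0.04,0.1,0],0]]'

```text
clock: 29.45
tcp_pos: [509.9, 24.8, 118.2]
ee_rot: [-3.126, -0.019, 0.003]
ft_force: [-10.8, 29.6, 10.5]
gripper_width: 25.1
grasp_force: 40.8
```

Call:
servo_tool --moves '[[[0.04,0.1,0],0],[[0.04,0.1,0],0]]'

```text
clock: 29.62
tcp_pos: [510.3, 22.8, 118.2]
ee_rot: [-3.126, -0.018, 0.004]
ft_force: [-13.2, 31.1, 12.3]
gripper_width: 25.3
grasp_force: 40.8
```

```bash
python3 -c "
from h import *
s=status.sense();print(s['tcp_pos']);ang(*s['tcp_pos'][:2],*s['ft_force'][:2])"
```

```text
[510.30796456  22.84816555 118.17136707]
phi 1.468 r 80.9 drag -33.4 rad 5.2
```

Call:
servo_tool --moves '[[[0.05,0.1,0],0],[[0.05,0.1,0],0],[[0,0,0],0]]'

```text
clock: 29.87
tcp_pos: [511.2, 19.6, 118.2]
ee_rot: [-3.128, -0.018, 0.005]
ft_force: [-11.3, 25.1, 12.0]
gripper_width: 24.8
grasp_force: 41.0
```

Call:
servo_tool --moves '[[[0.05,0.1,0],0],[[0,0,0],0]]'

```text
clock: 30.03
tcp_pos: [511.7, 17.8, 118.1]
ee_rot: [-3.128, -0.016, 0.005]
ft_force: [-11.2, 24.9, 13.3]
gripper_width: 24.6
grasp_force: 40.9
```

```bash
python3 -c "
from h import *
s=status.sense();print(s['tcp_pos']);ang(*s['tcp_pos'][:2],*s['ft_force'][:2])"
```

```text
[511.68843336  17.78510109 118.13587433]
phi 1.403 r 81.0 drag -27.2 rad 3.1
```

Call:
servo_tool --moves '[[[0.05,0.1,0],0],[[0,0,0],0]]'

```text
clock: 30.2
tcp_pos: [511.9, 17.0, 118.1]
ee_rot: [-3.128, -0.016, 0.006]
ft_force: [-12.9, 26.9, 13.8]
gripper_width: 25.0
grasp_force: 41.0
```

Call:
servo_tool --moves '[[[0.04,0.08,0],0],[[0,0,0],0]]'

```text
clock: 30.37
tcp_pos: [512.1, 16.5, 118.1]
ee_rot: [-3.128, -0.017, 0.007]
ft_force: [-13.0, 26.8, 13.3]
gripper_width: 25.1
grasp_force: 41.0
```

```bash
python3 -c "
from h import *
s=status.sense();print(s['tcp_pos']);ang(*s['tcp_pos'][:2],*s['ft_force'][:2])"
```

```text
[512.11281129  16.54801726 118.11419648]
phi 1.387 r 81.0 drag -29.6 rad 3.7
```

Call:
servo_tool --moves '[[[0.05,0.1,0],0],[[0,0,0],0]]'

```text
clock: 30.53
tcp_pos: [512.9, 14.2, 118.1]
ee_rot: [-3.13, -0.016, 0.006]
ft_force: [-11.4, 22.7, 13.5]
gripper_width: 25.1
grasp_force: 41.1
```

Call:
servo_tool --moves '[[[0,0,0],0]]'

```text
clock: 30.62
tcp_pos: [513.2, 13.3, 118.1]
ee_rot: [-3.131, -0.015, 0.005]
ft_force: [-11.4, 21.2, 12.4]
gripper_width: 24.7
grasp_force: 41.0
```

```bash
python3 -c "
from h import *
s=status.sense();print(s['tcp_pos']);ang(*s['tcp_pos'][:2],*s['ft_force'][:2])"
```

```text
[513.21447853  13.34348836 118.103735  ]
phi 1.345 r 81.0 drag -23.9 rad 3.0
```

Call:
servo_tool --moves '[[[-0.08,-0.2,0],0],[[-0.08,-0.2,0],0],[[-0.07,-0.18,0],0],[[0,0,0],0]]'

```text
clock: 30.95
tcp_pos: [513.1, 13.8, 118.2]
ee_rot: [-3.136, -0.009, 0.0]
ft_force: [-6.1, 10.5, 8.8]
gripper_width: 25.0
grasp_force: 40.6
```

```bash
python3 -c "
from h import *
s=status.sense();print(s['tcp_pos']);ang(*s['tcp_pos'][:2],*s['ft_force'][:2])"
```

```text
[513.05914191  13.80640282 118.20177158]
phi 1.351 r 81.0 drag -12.0 rad 2.0
```

Call:
servo_tool --moves '[[[-0.08,-0.2,0],0],[[-0.08,-0.2,0],0],[[0,-0.05,0],0],[[0,0,0],0]]'

```text
clock: 31.28
tcp_pos: [512.8, 14.6, 118.2]
ee_rot: [-3.14, -0.004, -0.002]
ft_force: [-2.3, 4.8, 6.5]
gripper_width: 24.9
grasp_force: 40.6
```

Call:
servo_tool --moves '[[[0,0,0],0],[[0,0,0],0],[[0,0,0],0],[[0,0,0],0],[[0,0,0],0]]' --claw 5.5 --force 20

```text
clock: 31.7
tcp_pos: [512.3, 12.2, 117.2]
ee_rot: [3.141, 0.0, -0.0]
ft_force: [-0.9, -1.1, 0.3]
gripper_width: 55.0
grasp_force: 0.0
```

Call:
servo_tool --moves '[[[0,0,-1],0],[[0,0,-2],0],[[0,0,-2.5],0],[[0,0,-2],0],[[0,0,-0.5],0],[[0,0,0],0]]'

```text
clock: 32.2
tcp_pos: [513.8, 12.6, 199.4]
ee_rot: [3.141, 0.001, 0.006]
ft_force: [-0.1, 0.0, 0.0]
gripper_width: 54.8
grasp_force: 0.0
```

```bash
python3 -c "
from h import *
im=capture('scene');b,st=knobpix('scene',im,(200,160,330,290));p=onz('scene',*b,132);print(p);ang(p[0],p[1],off=(0,0));s=status.sense();print(s['tcp_pos'],s['ee_rot'],s['ft_force'])"
```

```text
[511.48082481  15.18312114 132.        ]
phi 1.366 r 80.3 drag -0.0 rad 0.0
[512.78190257  12.33809436 198.00815533] [3.14083259e+00 5.84644468e-04 2.49702933e-03] [-0.70495178  1.18933941  0.41521962]
```

Call:
servo_tool --moves '[[[0.4,-1.2,0],0],[[0.8,-2.3,0],0],[[0.9,-2.7,0],0],[[0.9,-2.7,0],0],[[0.9,-2.7,0],0],[[0.9,-2.7,0],0],[[0.7,-2,0],0],[[0,0,0],0]]' --claw 0

```text
clock: 32.92
tcp_pos: [566.5, 181.4, 196.2]
ee_rot: [-3.138, -0.011, 0.002]
ft_force: [-0.7, 0.3, 0.7]
gripper_width: -0.2
grasp_force: 0.0
```

Call:
servo_tool --moves '[[[0,0,0],0],[[0,0,0],0],[[0,0,0],0]]'

```text
clock: 33.17
tcp_pos: [566.8, 173.8, 196.3]
ee_rot: [3.14, -0.001, -0.002]
ft_force: [0.1, -0.8, 0.7]
gripper_width: -0.1
grasp_force: 0.0
```

Call:
servo_tool --moves '[[[0,-0.1,1.5],0],[[0,0,2],0],[[0,0,2],0],[[0,0,1.4],0],[[0,0,0.6],0],[[0,0,0.3],0],[[0,0,0.1],0],[[0,0,0],0]]'

```text
clock: 33.83
tcp_pos: [567.7, 176.8, 118.9]
ee_rot: [-3.141, -0.001, -0.001]
ft_force: [-0.3, -0.6, 0.8]
gripper_width: 0.1
grasp_force: 0.0
```

Call:
servo_tool --moves '[[[0,0,0.1],0],[[0,0,0.1],0],[[0,0,0.1],0],[[0,0,0],0]]'

```text
clock: 34.17
tcp_pos: [567.4, 176.7, 115.5]
ee_rot: [3.142, 0.001, 0.001]
ft_force: [0.3, -0.5, 0.1]
gripper_width: 0.3
grasp_force: 0.0
```

Call:
servo_tool --moves '[[[0,0,0.1],0],[[0,0,0.1],0],[[0,0,0],0]]'

```text
clock: 34.42
tcp_pos: [567.1, 176.6, 113.1]
ee_rot: [3.141, 0.001, -0.0]
ft_force: [-0.1, 0.2, 0.5]
gripper_width: -0.2
grasp_force: 0.0
```

Call:
servo_tool --moves '[[[0,0,0.1],0],[[0,0,0.1],0],[[0,0,0],0]]'

```text
clock: 34.67
tcp_pos: [567.3, 176.7, 111.3]
ee_rot: [3.142, 0.001, 0.0]
ft_force: [0.0, -0.6, 0.7]
gripper_width: 0.1
grasp_force: 0.4
```

Call:
servo_tool --moves '[[[0,0,0.1],0],[[0,0,0.1],0],[[0,0,0],0]]'

```text
clock: 34.92
tcp_pos: [567.3, 176.7, 109.2]
ee_rot: [-3.142, -0.001, -0.0]
ft_force: [0.5, -0.0, 0.4]
gripper_width: 0.2
grasp_force: 0.5
```

The lock is now going down freely. Continuing to the bottom.

Call:
servo_tool --moves '[[[0,0,0.1],0],[[0,0,0.1],0],[[0,0,0.1],0],[[0,0,0.1],0],[[0,0,0],0]]'

```text
clock: 35.33
tcp_pos: [567.3, 176.7, 105.1]
ee_rot: [-3.141, -0.001, -0.0]
ft_force: [0.0, 0.2, 0.6]
gripper_width: -0.0
grasp_force: 0.2
```

Call:
servo_tool --moves '[[[0,0,0.1],0],[[0,0,0.1],0],[[0,0,0],0]]'

```text
clock: 35.58
tcp_pos: [567.3, 176.7, 104.1]
ee_rot: [3.141, 0.001, 0.0]
ft_force: [-2.0, -1.5, 9.2]
gripper_width: -0.1
grasp_force: 4.4
```

Call:
servo_tool --moves '[[[0,0,0.1],0],[[0,0,0],0],[[0,0,0],0]]'

```text
clock: 35.83
tcp_pos: [567.3, 176.7, 104.0]
ee_rot: [3.14, 0.001, 0.001]
ft_force: [-4.8, -2.9, 15.4]
gripper_width: 0.2
grasp_force: 7.7
```

Solid at z = 104 mm, the full 12 mm down. Lift off and check.

Call:
servo_tool --moves '[[[0,0,-0.5],0],[[0,0,-1],0],[[0,0,-2],0],[[0,0,-2.5],0],[[0,0,-2.5],0],[[0,0,-2],0],[[0,0,0],0],[[0,0,0],0]]'

```text
clock: 36.5
tcp_pos: [568.1, 177.0, 208.8]
ee_rot: [-3.141, -0.001, -0.005]
ft_force: [0.6, -0.1, 0.2]
gripper_width: 0.0
grasp_force: 0.0
```

```bash
python3 -c "
from h import *
im=capture('scene');b,st=knobpix('scene',im,(200,160,330,290));p=onz('scene',*b,132);ang(p[0],p[1],off=(0,0));print(status.sense()['ft_force'])
cv2.imwrite('pics/s7.png',cv2.resize(im[90:310,150:370],None,fx=2.5,fy=2.5)[:,:,::-1])"
```

```text
phi 1.367 r 80.9 drag -0.0 rad 0.0
[ 0.71238804  0.13604302 -0.43400237]
```

View pics/s7.png

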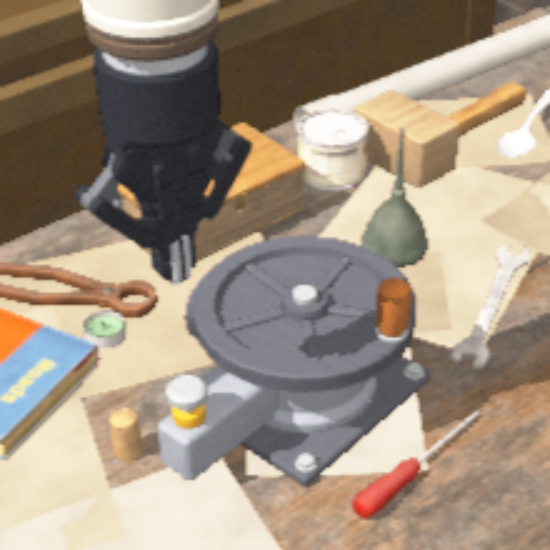

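The lock knob at (186,395) sits down on its yellow collar. The crank hasn't moved, the cork, can and tools look undisturbed, and the gripper is clear.

```bash
python3 -c "
from rig import bot
print(bot.job_done())"
```

```text
the job is handed in; nothing more can be done
None
```

The pump is locked and the job handed in: the lock knob is fully down (12 mm) and the wheel is holding at about 1.37 rad clockwise. I overshot dead centre by up to about 0.45 rad, still holding the crank, and two presses at 1.57 and 1.70 rad stopped at 3 mm (under 16 N). I then turned the wheel back before the third press went home.

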